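# Make up two job trays in a bentwood workshop

## Robot

A 6-joint arm with a two-finger parallel gripper is mounted at the origin on the work surface. World frame = base frame: x ahead of the robot, y to its left, z up, the work surface at z = 0. Lengths are in mm, angles in rad, forces in N, time in s.
With the tool pointing down it reaches from about 350 to 850 mm from the base axis. Payload 8.1 kg.
Tool frame: the origin (TCP) lies on the centre line of the jaws, within the pads' length; the fingertips stand 19 mm ahead of it and the grasp point (between the pads) is the TCP; z points along the fingers, y is the line along which they close (so a half turn about z gives the same grasp; the last joint's range is limited). The gripper opens to 85 mm and grips with 20 to 120 N. Pads are 22 mm wide; open, the fingers measure 114 mm over their backs; the gripper's body (76 mm by 85 mm) begins 54 mm behind the grasp point. The pads swing forward as they close: fully open they stand 13 mm farther back than shut.
Start: joints at [-1.373, 0.13, 1.488, -0, 1.523, -0.085], TCP at [167.448, -576.166, 250.292] pointing down, gripper open.
Joint ranges: [-2.96, 2.96], [-0.89, 2.26], [0.02, 2.5], [-1.34, 4.48], [0, 2.73], [-2.66, 2.66]. Speed limits (rad/s): [2.39, 2.39, 2.79, 3.14, 3.14, 3.14].

## Interface

Orientations are given as a unit quaternion [w, x, y, z].
In Python, from cell import telemetry, optics, bot gives the robot as it stands.
- The arm moves only by the tool servo_tool, never from a script. Its argument "plan" is a list of rows, each a list of 7 numbers: the shift along the tool's x, y, z in cm, then the turn, a rotation vector about the tool's x, y, z in degrees, then the opening, from 0 (shut) to 1 (fully open). In form: [[dx, dy, dz, ax, ay, az, gripper], ...]. A call has 1 to 5 rows; each row is the pose to reach, as a shift and turn from the pose commanded when the call began, along the tool's axes at that moment; what a row does not reach only later rows make up. A row lasts 1/12 s, in which the tool goes at most 41.7 mm and 7.16 degrees, less where a joint would pass 70% of its speed; a pose out of reach is approached as far as the arm can. A call with a gripper value outside its range is refused whole. The fingers move at their own pace and stop on an object; "force" is the grip in N (left out, the last holds). Time passes only in rows, so rows that repeat a pose let the fingers close. It gives the time, the measured TCP pose, the force, the opening and the grip force at its end, in the units of the state.
- telemetry.state(): the state, without advancing time (a new reading comes with each control period).
- optics.grab_frame(name): name is "scene" or "top" or "wrist"; returns a dict with "image" (384x512x3 uint8, red, green, blue), "z_map" (384x512 float32, mm along the optical axis (not along the pixel's ray), 0 where there is no reading), "mtx" (3x3 intrinsics, pixels), "camera_from_world" (4x4, takes a point from world to camera coordinates). Camera axes: x right, y down, z forward; pixel columns grow to the right and rows downward; lengths in mm; the calibration is good to about 2 mm. The wrist camera is an equidistant fisheye: a pixel r from the principal point sees the ray r / f radians off the axis. A picture is of the moment at which its call begins.
- bot.sign_off(): hands the job in; it is judged then, once.
The state is a dict: "clock": time; "qpos": joint angles; "joint_vel": joint speeds; "effort": joint torques, N m; "position": TCP position; "ee_rot": TCP orientation; "wrist_force": force on the tool from outside, world axes, zero at the start; "ft_torque": the same for the moment, N m; "width": finger opening in mm; "grasp_force": force on a finger pad.
Only numpy, scipy, OpenCV 4.12 (cv2) and the standard library are available. Lean on these libraries where they do the work, as an engineer would, in place of code of your own. Each camera call takes 0.05 s, during which the arm holds its last target. There are 200 camera calls.

## Task

Make up the two job trays: put the round base board, the blue-lidded glue tub and the hammer in the base-fitting tray (it holds the round band), and the oval lid and the cork sanding block in the finishing tray (it holds the oval box), each lying flat and squarely on its own dark outline, the hammer's head where the outline shows it. Carry the hammer level, held at its balance point near the head. Leave the round band, the oval box and the clamped box that is drying among the stock standing where they are.

Things in the scene. Friction and masses are not known exactly. Their poses are not given: they have to be found in the camera images.
- hammer_balance (a point): Small hammer lying flat: dark steel head 52 mm long (along y), 18 x 18 mm in section, brown oak handle, 0.17 kg. The point is its balance point, half-way up (9 mm above what it lies on); x points along the handle to the head, z up. Head centre 35 mm from here along +x, butt 173 mm along -x. Here the handle is 18 mm wide, 14 mm thick. It starts across the far side of the stock.
- base_board_center (a point): Round base board, a plain pale wooden disc 50 mm in diameter and 10 mm thick, lying flat. The point is its centre, 5 mm above what it lies on; z up.
- glue_tub_center (a point): Flat glue tub, closed: white with a bright blue lid, 56 mm in diameter, 28 mm high. The point is its centre, half-way up (14 mm above what it stands on); z up. (The taller all-white jar in the stock is not wanted.)
- oval_lid_center (a point): Lid of the oval box: a pale wooden rounded oblong 84 mm long (x), 56 mm wide (y), 18 mm high, with two dark bark stitches on one side, lying flat. The point is its centre, 9 mm above what it lies on; z up. Either end may point either way.
- cork_block_center (a point): Brown cork sanding block, a rectangular block 90 mm long (x), 50 mm wide (y), 32 mm high, lying flat on its dark grey underside. The point is its centre, 16 mm above what it lies on; z up. Either end may point either way.
- fitting_tray: Base-fitting tray, pale wood, outlines of a hammer and two discs. Underside centre = origin; x along its 290 mm length, y across its 215 mm. Floor 8 mm, rim 22 mm above the bench, rim 6 mm thick; fixed. Places in its x, y (mm): hammer along x, head at +x, balance point (60, 52); base board, the 54 mm disc (0, -46); glue tub, the 60 mm disc (-85, -46). Round band at about (88, -46).
- finishing_tray: Finishing tray, pale wood, outlines of an oval and a rectangle, long sides along x. Underside centre = origin; x along its 290 mm length, y across its 215 mm. Floor 8 mm, rim 22 mm above the bench, rim 6 mm thick; fixed. Places in its x, y (mm): oval lid (-40, -47); cork block (-40, 47). The oval box stands across the +x end, at about (80, 0).
- round_band: Round bentwood band, an open wooden ring 60 mm in diameter and 36 mm high, loose, standing in the base-fitting tray; to be left there. Origin at the centre of its underside.
- oval_box: Oval bentwood box without its lid, 76 mm by 48 mm, 38 mm high, loose, standing in the finishing tray; to be left there. Origin at the centre of its underside.
- clamped_box: Round bentwood box 60 mm in diameter with three dark wooden clips standing on its glued seam (60 mm high, reaching 37 mm from its axis), loose, drying on the bench among the stock; to be left alone. Origin at the centre of its underside.
Not all that is in view belongs to the job. Leave any orange look-alike of the part that bears base_board_center alone. What is shaped like the oval_box but red is not meant.

How it is judged (in metres and radians):
At the end, for the whole second after the job is handed in: Each thing's centre (the hammer's balance point) within 12 mm in x and y of its outline's middle, resting level on the tray floor; hammer, lid, block along it within 12 degrees, hammer's head at the +x end; band, oval box and clamped box upright, within 15 mm of where they began (x of hammer_balance in the frame of fitting_tray between 0.048 and 0.072 m and y of hammer_balance in the frame of fitting_tray between 0.04 and 0.064 m and z of hammer_balance in the frame of fitting_tray between 0.012 and 0.022 m and angle between each of hammer_balance, base_board_center, glue_tub_center, oval_lid_center, cork_block_center's own z axis and vertical below 0.12 rad and linear speed of each of hammer, base_board, glue_tub, oval_lid, cork_block below 0.02 m/s and angle between the x axis of hammer_balance and the x axis of fitting_tray, either way round below 0.22 rad and x of base_board_center in the frame of fitting_tray between -0.012 and 0.012 m and y of base_board_center in the frame of fitting_tray between -0.058 and -0.034 m and z of base_board_center in the frame of fitting_tray between 0.008 and 0.018 m and x of glue_tub_center in the frame of fitting_tray between -0.097 and -0.073 m and y of glue_tub_center in the frame of fitting_tray between -0.058 and -0.034 m and z of glue_tub_center in the frame of fitting_tray between 0.017 and 0.027 m and x of oval_lid_center in the frame of finishing_tray between -0.052 and -0.028 m and y of oval_lid_center in the frame of finishing_tray between -0.059 and -0.035 m and z of oval_lid_center in the frame of finishing_tray between 0.012 and 0.022 m and angle between the x axis of each of oval_lid_center, cork_block_center and the x axis of finishing_tray, either way round below 0.22 rad and x of cork_block_center in the frame of finishing_tray between -0.052 and -0.028 m and y of cork_block_center in the frame of finishing_tray between 0.035 and 0.059 m and z of cork_block_center in the frame of finishing_tray between 0.019 and 0.029 m and y of fitting_tray in the frame of hammer_balance between -0.087 and -0.017 m and distance of each of round_band, oval_box, clamped_box from where it was at the start of the episode below 0.015 m and angle between each of round_band, oval_box, clamped_box's own z axis and vertical below 0.2 rad); the robot touches nothing.
It fails at once if the hammer is tipped more than 15 degrees from level (angle between hammer_balance's own z axis and vertical above 0.26 rad).
It fails at once if the round band, the oval box or the clamped box is pushed more than 25 mm or tipped over (distance of any of round_band, oval_box, clamped_box from where it was at the start of the episode above 0.025 m or angle between any of round_band, oval_box, clamped_box's own z axis and vertical above 0.5 rad).
It also fails if it takes over 118 s, if anything falls off the work surface, if the arm or the gripper's body presses on something with over 40 N, if the wrist force passes 120 N, or if a joint passes its speed limit or range.

## Working session

There is one attempt and no reset: what is moved stays moved. The work goes in short steps, Python scripts to look and compute and a tool call to move; the robot and the scene stay as the last step left them, time stands still between calls to the robot, and variables do not carry over. Pictures are saved under pics/ and viewed, at most 14 in all, crops included, and the job is handed in when it is done.

Besides the shell and the picture viewer there is one more tool, called as name(argument=value, ...), one argument or row to a line, values as JSON. servo_tool: Moves the arm, as the interface text tells. Its arguments: {"type":"object","properties":{"plan":{"type":"array"},"force":{"type":"number"}},"required":["plan"]}

```bash
mkdir -p pics; ls
cat > h.py <<'E'
import numpy as np, cv2
from cell import telemetry, optics, bot
def grab(n):
    f=optics.grab_frame(n); return f
def world(f,u,v,z=None):
    K=f["mtx"];T=np.linalg.inv(f["camera_from_world"])
    u=np.asarray(u,float);v=np.asarray(v,float)
    r=np.stack([(u-K[0,2])/K[0,0],(v-K[1,2])/K[1,1],np.ones_like(u)],-1)
    if z is None:
        d=f["z_map"][v.astype(int),u.astype(int)]
        return (r*d[...,None])@T[:3,:3].T+T[:3,3]
    d=r@T[:3,:3].T; s=(z-T[2,3])/d[...,2]
    return T[:3,3]+d*s[...,None]
def save(n,im): cv2.imwrite("pics/"+n,cv2.cvtColor(im,cv2.COLOR_RGB2BGR))
E
python3 - <<'E'
from h import *
print(telemetry.state())
for n in("top","scene"):
    f=grab(n); np.savez(n+".npz",**f); save(n+"0.png",cv2.resize(f["image"],(800,600),interpolation=cv2.INTER_CUBIC))
    print(n,f["mtx"],f["camera_from_world"])
E
```

```text
pics
{'clock': 0.0, 'qpos': array([-1.37340665e+00,  1.31163711e-01,  1.48927904e+00, -3.95397472e-06,
        1.52301087e+00, -8.53850437e-02]), 'joint_vel': array([ 0.00062267, -0.00195744, -0.00035197, -0.00215611,  0.00018421,
        0.00011546]), 'effort': array([-3.06434871e-03, -5.69396639e+01, -5.00552738e+01, -5.55101524e-04,
        1.45288382e-02, -4.38753068e-05]), 'position': array([ 167.33950051, -575.65259518,  249.24301755]), 'ee_rot': array([-9.28912072e-04,  9.90021005e-01,  1.40916799e-01, -5.40534211e-05]), 'wrist_force': array([-0.24360808, -0.14812257, -0.84327369]), 'ft_torque': array([-0.03799559, -0.00947361,  0.00803809]), 'grasp_force': 0.0, 'width': 85.59338254660534}
top [[417.80948363   0.         259.26095421]
 [  0.         417.80948363 182.25698051]
 [  0.           0.           1.        ]] [[-4.58070451e-04 -9.99906039e-01 -1.37004679e-02 -5.55584261e-01]
 [-9.96219857e-01  1.64640793e-03 -8.68520959e-02  5.85021236e+02]
 [ 8.68664918e-02  1.36088938e-02 -9.96127005e-01  1.11894897e+03]
 [ 0.00000000e+00  0.00000000e+00  0.00000000e+00  1.00000000e+00]]
scene [[357.888871     0.         251.76355564]
 [  0.         357.888871   192.88613113]
 [  0.           0.           1.        ]] [[ 7.46105705e-01  6.65634036e-01  1.60501493e-02 -4.45478260e+02]
 [ 5.42561190e-01 -5.93827885e-01 -5.94134496e-01 -2.72971986e+02]
 [-3.85945116e-01  4.51995325e-01 -8.04205567e-01  1.12154021e+03]
 [ 0.00000000e+00  0.00000000e+00  0.00000000e+00  1.00000000e+00]]
```

View pics/top0.png

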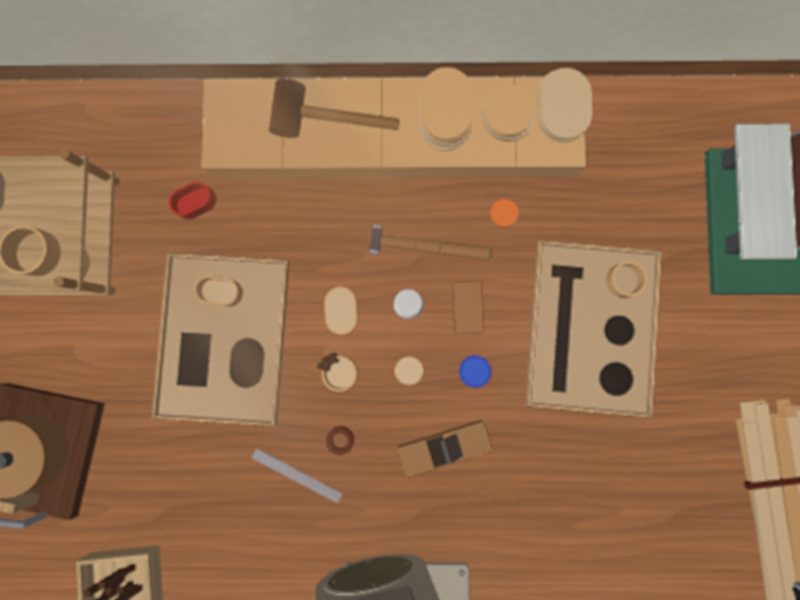

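View pics/scene0.png

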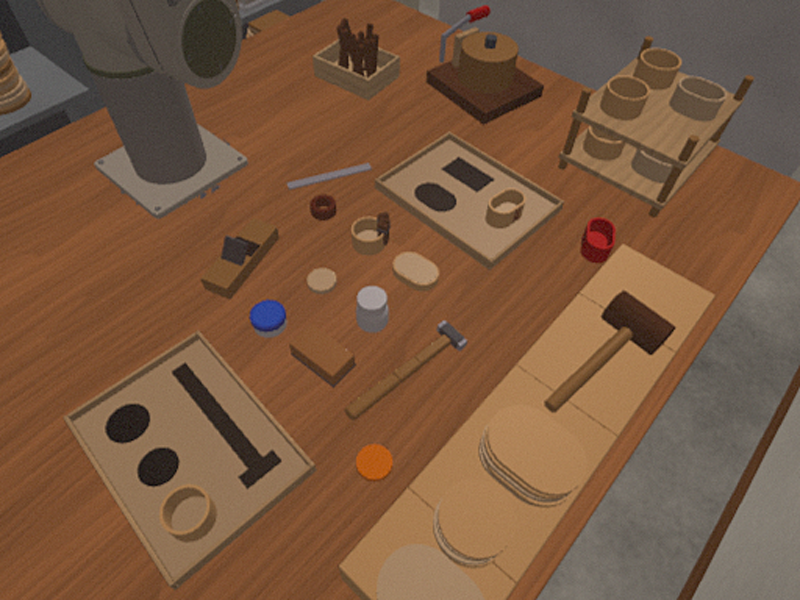

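The 800×600 top view shows:
- **Hammer:** head at (376,240), butt at (490,252).
- **Oval lid:** (341,311).
- **Cork block:** (468,306). The other brown block, the plane at (445,448), has an iron in it, so it is not the one.
- **White jar:** (408,303), not wanted. The blue glue tub at (475,372) is the one meant.
- **Clamped box:** (339,372).
- **Discs:** the pale one at (409,371) fits the base board. The orange one at (505,212) and the stacked boards on the far plank do not.
- **Trays:** finishing on the left with its box at (219,291), fitting on the right with its band at (627,279). The red oval at (192,200) is a look-alike.

I'll confirm these in a crop and measure.

Run:
```python
from h import *
f=dict(np.load("top.npz")); im=f["image"]
save("crop1.png",cv2.resize(im[135:260,190:330],(784,700))[:600])
hh,ww=im.shape[:2]; V,U=np.mgrid[:hh,:ww]; P=world(f,U,V); 
S=1.5625
print("bench z", np.round(np.median(P[210:225,215:225,2]),1))
def seg(name,u0,v0,u1,v1,zlo,zhi=200,ztop=None):
    m=np.zeros((hh,ww),bool); a,b,c,d=[int(t/S) for t in(u0,v0,u1,v1)]
    m[b:d,a:c]=(P[b:d,a:c,2]>zlo)&(P[b:d,a:c,2]<zhi)
    n,l,s,_=cv2.connectedComponentsWithStats(m.astype(np.uint8))
    if n<2: print(name,"none"); return
    k=1+np.argmax(s[1:,4]); q=P[l==k]; zt=np.median(q[:,2])
    r=cv2.minAreaRect(q[:,:2].astype(np.float32))
    print(name,len(q),"ztop",round(zt,1),"mean",np.round(q[:,:2].mean(0),1),"rect",np.round(r[0],1),np.round(r[1],1),round(r[2],1))
seg("hammer",355,215,505,268,5)
seg("head",360,215,387,268,5)
seg("lid",315,280,367,342,9)
seg("jar",385,280,430,326,10)
seg("cork",447,272,492,340,16)
seg("clamped",312,345,366,398,10)
seg("board",386,348,432,394,5)
seg("tub",455,350,500,393,14)
seg("band",600,255,650,303,20)
seg("box",190,270,248,312,20)
def dark(name,u0,v0,u1,v1):
    a,b,c,d=[int(t/S) for t in(u0,v0,u1,v1)]
    g=im[b:d,a:c].max(2); t,m=cv2.threshold(g,0,255,cv2.THRESH_OTSU); m=m==0
    n,l,s,_=cv2.connectedComponentsWithStats(m.astype(np.uint8)); k=1+np.argmax(s[1:,4])
    v,u=np.nonzero(l==k); q=world(f,u+a,v+b,8.); r=cv2.minAreaRect(q[:,:2].astype(np.float32))
    print(name,len(q),np.round(q[:,:2].mean(0),1),"rect",np.round(r[0],1),np.round(r[1],1),round(r[2],1), "z",np.median(P[b:d,a:c,2][l==k]))
dark("rect",170,325,218,395); dark("oval",225,330,270,395)
dark("d1",597,310,642,350); dark("d2",592,355,642,402); dark("ham",545,258,590,398)
```

```text
bench z 1.6
hammer 660 ztop 16.1 mean [655.7 -37.9] rect [662.7 -45. ] [218.   51.3] 87.1
head 148 ztop 17.4 mean [667.   50.1] rect [667.6  50. ] [51.2 28.4] 1.3
lid 538 ztop 18.6 mean [541.1 112.6] rect [541.2 112.6] [80.6 55.3] 2.1
jar 282 ztop 62.0 mean [550.   -6.8] rect [551.3  -6. ] [47.  48.9] 0.1
cork 622 ztop 32.6 mean [ 545.9 -110.4] rect [ 546.2 -111. ] [90.3 50.1] 2.5
clamped 220 ztop 38.0 mean [439.1 119. ] rect [433.9 115.1] [64.9 59.7] 46.0
board 260 ztop 10.9 mean [435.5  -7.5] rect [435.5  -7.1] [48.4 48.5] 45.1
tub 335 ztop 28.8 mean [ 434.9 -121.3] rect [ 435.1 -121.7] [51.  54.1] 0.2
band 232 ztop 40.9 mean [ 593.3 -384.7] rect [ 593.6 -385.3] [59.7 60.5] 52.6
box 201 ztop 43.8 mean [574.3 325.9] rect [574.8 326.1] [76.6 48.7] 82.0
rect 645 [455.2 374.1] rect [455.6 373.9] [53.  92.9] 86.4 z 8.607714419521244
oval 587 [449.7 280.1] rect [450.6 280.2] [85.2 58.2] 1.1 z 8.729634679076753
d1 289 [ 506.6 -377.1] rect [ 506.6 -377.2] [49.7 49.4] 89.9 z 9.424504864129176
d2 361 [ 421.9 -369.4] rect [ 422.  -369.4] [54.9 54.2] 90.0 z 9.361018261263325
ham 767 [ 520.8 -279.6] rect [ 510.1 -285.6] [ 52.6 220.6] 88.9 z 9.204300165420136
```

View pics/crop1.png

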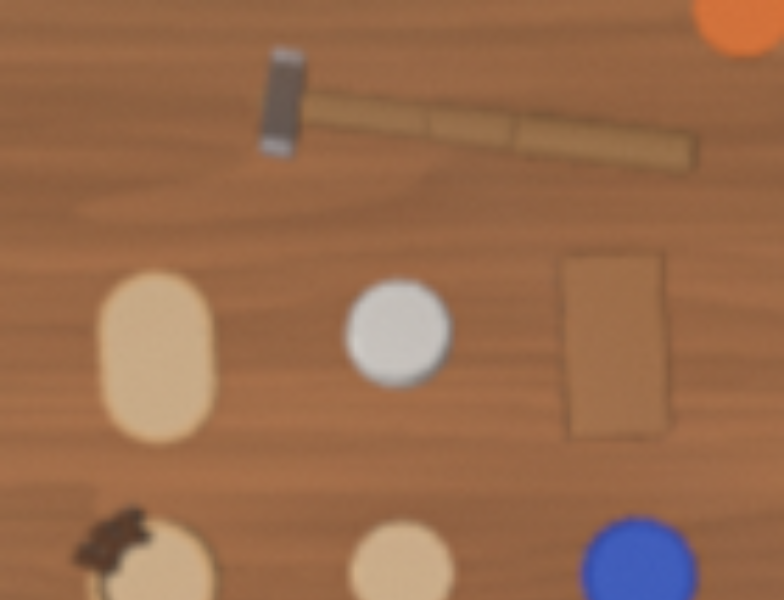

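The crop confirms the pale disc at (402,573), blue tub (640,573), lid (157,357), plain cork block (615,345), jar (399,333) and hammer with its head at (283,102). Next: the hammer axis, and a helper that works out the shifts.

```bash
cat >> h.py <<'E'
from scipy.spatial.transform import Rotation as Ro
def tool(yaw): return Ro.from_euler('z',yaw,degrees=True)*Ro.from_quat([1,0,0,0])
def go(*wps,start=None):
    """print the shift (cm) and turn (deg) in the tool frame for each waypoint (x,y,z,yaw), one call each"""
    if start is None:
        s=telemetry.state(); q=s["ee_rot"]; p=s["position"]; R=Ro.from_quat([q[1],q[2],q[3],q[0]])
        print("t",round(s["clock"],2),"w",round(s["width"],1),"p",np.round(p,1))
    else: p=np.array(start[:3],float);R=tool(start[3])
    for w in wps:
        d=R.inv().apply(np.array(w[:3])-p)/10; T=tool(w[3]); r=(R.inv()*T).as_rotvec(degrees=True)
        print(np.round(d,2),np.round(r,1),"rows>=",int(np.ceil(max(np.linalg.norm(d)/4.17,np.linalg.norm(r)/7.16))))
        p=np.array(w[:3],float);R=T
E
python3 - <<'E'
from h import *
f=dict(np.load("top.npz")); V,U=np.mgrid[:384,:512]; P=world(f,U,V).reshape(-1,3)
q=P[(P[:,2]>8)&(P[:,2]<30)&(P[:,0]>630)&(P[:,0]<690)]
h=q[(q[:,1]<28)&(q[:,1]>-170)]; vx,vy,x0,y0=cv2.fitLine(h[:,:2].astype(np.float32),cv2.DIST_HUBER,0,.01,.01).ravel()
d=np.array([vx,vy])*np.sign(vy); a=(q[:,:2]-[x0,y0])@d; a=a[np.abs((q[:,:2]-[x0,y0])@[-d[1],d[0]])<30]
lo,hi=np.percentile(a,[.5,99.5]); print("yaw",np.degrees(np.arctan2(d[1],d[0])),"len",hi-lo,"bal",np.array([x0,y0])+d*(hi-44),np.array([x0,y0])+d*(lo+173))
go((280,-350,180,-5),(362,-229,150,-5),(435,-121.5,100,-5),(435,-121.5,30,-5))
E
```

```text
yaw 82.91341 len 505.40381038092454 bal [662.5377853   16.72951969] [ 626.95762231 -269.47112504]
t 0.1 w 85.3 p [ 167.3 -575.7  249.3]
[ 17.11 -18.52   6.97] [-0.1  0.  21.2] rows>= 7
[  7.11 -12.77   3.  ] [0. 0. 0.] rows>= 4
[  6.34 -11.35   5.  ] [0. 0. 0.] rows>= 4
[0. 0. 7.] [0. 0. 0.] rows>= 2
```

servo_tool(
  plan=[
    [2,-2.2,0.8,0,0,4,1],
    [5,-5.2,1.9,0,0,9,1],
    [8,-8.5,3,0,0,13,1],
    [10.5,-11.5,4.2,0,0,18,1],
    [12.5,-13.6,5,0,0,21,1],
  ],
)

```text
clock: 0.52
position: [249.8, -408.0, 198.7]
ee_rot: [-0.001, 0.999, -0.044, -0.0]
wrist_force: [0.0, 0.2, 0.2]
width: 85.2
grasp_force: 0.0
```

```bash
python3 -c "
from h import *
go((362,-229,150,-5),(435,-121.5,100,-5),(435,-121.5,30,-5))"
```

```text
t 0.52 w 85.2 p [ 249.8 -408.   198.7]
[  9.6  -18.82   4.9 ] [-0.1  0.  -0.1] rows>= 6
[  6.34 -11.35   5.  ] [0. 0. 0.] rows>= 4
[0. 0. 7.] [0. 0. 0.] rows>= 2
```

servo_tool(
  plan=[
    [1.8,-3.6,1,0,0,0,1],
    [3.6,-7.2,2,0,0,0,1],
    [5.4,-10.8,3,0,0,0,1],
    [7.2,-14.4,4,0,0,0,1],
    [9,-18,4.9,0,0,0,1],
  ],
)

```text
clock: 0.93
position: [354.5, -236.9, 150.5]
ee_rot: [-0.0, 0.999, -0.042, -0.0]
wrist_force: [1.1, -0.8, -0.0]
width: 85.4
grasp_force: 0.0
```

servo_tool(
  plan=[
    [1.7,-3,1.3,0,0,0,1],
    [3.4,-6,2.6,0,0,0,1],
    [5.1,-9,4,0,0,0,1],
    [6.9,-12.2,5,0,0,0,1],
    [6.9,-12.2,5,0,0,0,1],
  ],
)

```text
clock: 1.35
position: [434.0, -117.5, 98.8]
ee_rot: [-0.002, 0.999, -0.04, -0.001]
wrist_force: [-0.1, -0.6, 0.2]
width: 85.4
grasp_force: 0.0
```

```bash
python3 -c "
from h import *
go((435,-121.5,30,-5))"
```

```text
t 1.35 w 85.4 p [ 434.  -117.5   98.8]
[0.15 0.41 6.88] [-0.2  0.1  0.4] rows>= 2
```

servo_tool(
  plan=[
    [0.15,0.4,3.5,0,0,0,1],
    [0.15,0.4,6,0,0,0,1],
    [0.15,0.4,7.4,0,0,0,1],
    [0.15,0.4,7.4,0,0,0,0.4],
    [0.15,0.4,7.4,0,0,0,0.4],
  ],
  force=35,
)

```text
clock: 1.77
position: [433.3, -126.8, 26.6]
ee_rot: [-0.0, 0.999, -0.042, -0.001]
wrist_force: [0.1, 1.2, 0.8]
width: 63.8
grasp_force: 0.2
```

servo_tool(
  plan=[
    [0,0,0,0,0,0,0.4],
    [0,0,0,0,0,0,0.4],
    [0,0,0,0,0,0,0.4],
    [0,0,0,0,0,0,0.4],
  ],
)

```text
clock: 2.1
position: [435.2, -127.6, 28.3]
ee_rot: [0.0, 0.999, -0.042, 0.001]
wrist_force: [0.2, 0.4, -0.7]
width: 54.8
grasp_force: 36.9
```

servo_tool(
  plan=[
    [0,0,-1,0,0,0,0.4],
    [0,0,-4,0,0,0,0.4],
    [0,0,-7,0,0,0,0.4],
    [0,0,-7,0,0,0,0.4],
  ],
)

```text
clock: 2.43
position: [438.2, -128.7, 104.3]
ee_rot: [0.002, 0.999, -0.042, 0.005]
wrist_force: [1.0, -0.4, 0.0]
width: 54.5
grasp_force: 37.2
```

Run:
```python
from h import *
go((422,-369.5,95,-5.2),(422,-369.5,35,-5.2))
f=grab("wrist"); save("w1.png",f["image"])
```

```text
t 2.43 w 54.5 p [ 438.2 -128.7  104.3]
[ 0.39 24.13  1.01] [ 0.2 -0.5  0.4] rows>= 6
[0. 0. 6.] [0. 0. 0.] rows>= 2
```

View pics/w1.png

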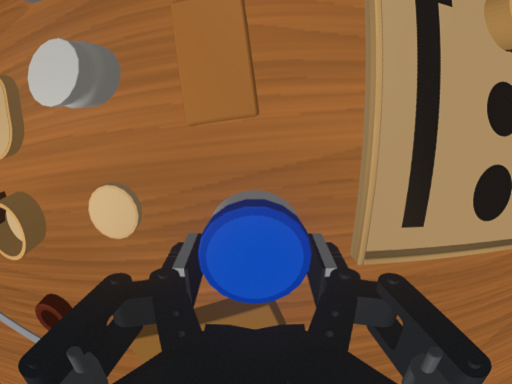

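The wrist view shows the tub centred between the pads, lid at (255,255). On to the tray.

servo_tool(
  plan=[
    [0,2,0,0,0,0,0.4],
    [0.1,5.5,0,0,0,0,0.4],
    [0.2,9.5,0.3,0,0,0,0.4],
    [0.3,13.5,0.6,0,0,0,0.4],
    [0.4,17.5,1,0,0,0,0.4],
  ],
)

```text
clock: 2.9
position: [423.3, -303.3, 87.1]
ee_rot: [-0.0, 0.999, -0.041, 0.0]
wrist_force: [1.9, 0.2, -0.6]
width: 55.0
grasp_force: 37.3
```

servo_tool(
  plan=[
    [0,3.5,0,0,0,0,0.4],
    [0,5.6,0,0,0,0,0.4],
    [0,6.6,0,0,0,0,0.4],
    [0,6.6,0,0,0,0,0.4],
    [0,6.6,0,0,0,0,0.4],
  ],
)

```text
clock: 3.32
position: [417.9, -366.8, 86.7]
ee_rot: [-0.001, 0.999, -0.042, -0.0]
wrist_force: [0.3, 0.6, -1.3]
width: 54.6
grasp_force: 37.3
```

```bash
python3 -c "
from h import *
go((422,-369.5,38,-5.2))"
```

```text
t 3.32 w 54.6 p [ 417.9 -366.8   86.7]
[0.43 0.24 4.87] [-0.1  0.1  0.4] rows>= 2
```

servo_tool(
  plan=[
    [0.2,0.2,2,0,0,0,0.4],
    [0.4,0.2,3.5,0,0,0,0.4],
    [0.4,0.2,4.2,0,0,0,0.4],
    [0.4,0.2,4.6,0,0,0,0.4],
    [0.4,0.2,4.6,0,0,0,0.4],
  ],
)

```text
clock: 3.73
position: [421.7, -368.2, 40.3]
ee_rot: [-0.001, 0.999, -0.041, -0.001]
wrist_force: [-0.7, 0.0, -1.4]
width: 54.3
grasp_force: 37.3
```

servo_tool(
  plan=[
    [0,0,0.2,0,0,0,0.4],
    [0,0,0.3,0,0,0,0.4],
    [0,0,0.3,0,0,0,0.4],
  ],
)

```text
clock: 3.98
position: [422.4, -370.1, 38.9]
ee_rot: [0.0, 0.999, -0.042, 0.0]
wrist_force: [0.0, 0.0, -1.0]
width: 54.6
grasp_force: 37.3
```

servo_tool(
  plan=[
    [0,0,0.1,0,0,0,0.4],
    [0,0,0.2,0,0,0,0.4],
    [0,0,0.2,0,0,0,0.4],
  ],
)

```text
clock: 4.23
position: [422.0, -370.1, 36.3]
ee_rot: [0.0, 0.999, -0.042, 0.0]
wrist_force: [0.6, -0.6, 0.9]
width: 54.8
grasp_force: 37.3
```

servo_tool(
  plan=[
    [0,0,0.1,0,0,0,0.4],
    [0,0,0.1,0,0,0,0.4],
    [0,0,0.1,0,0,0,0.4],
  ],
)

```text
clock: 4.48
position: [422.1, -370.1, 36.3]
ee_rot: [0.0, 0.999, -0.042, 0.0]
wrist_force: [-4.1, 2.6, 7.9]
width: 54.4
grasp_force: 38.1
```

servo_tool(
  plan=[
    [0,0,-0.1,0,0,0,0.8],
    [0,0,-0.1,0,0,0,0.8],
    [0,0,-0.1,0,0,0,0.8],
    [0,0,-0.1,0,0,0,0.8],
    [0,0,-1.5,0,0,0,0.8],
  ],
)

```text
clock: 4.9
position: [420.4, -368.3, 47.4]
ee_rot: [-0.002, 0.999, -0.042, -0.002]
wrist_force: [-0.6, -0.0, -0.8]
width: 68.6
grasp_force: 0.0
```

servo_tool(
  plan=[
    [0,0,-3,0,0,0,0.8],
    [0,0,-6,0,0,0,0.8],
    [0,0,-6,0,0,0,0.8],
  ],
)

```text
clock: 5.15
position: [424.8, -372.8, 116.9]
ee_rot: [0.003, 0.999, -0.042, 0.003]
wrist_force: [1.4, -0.9, 1.2]
width: 68.2
grasp_force: 0.0
```

```bash
python3 -c "
from h import *
go((435.5,-190,90,-5.2),(435.5,-7.5,70,-5.2),(435.5,-7.5,25,-5.2))"
```

```text
t 5.15 w 68.2 p [ 424.8 -372.8  116.9]
[ -0.48 -18.32   2.58] [ 0.4 -0.4  0.4] rows>= 5
[ -1.65 -18.17   2.  ] [0. 0. 0.] rows>= 5
[0.  0.  4.5] [0. 0. 0.] rows>= 2
```

servo_tool(
  plan=[
    [0,-3,0.5,0,0,0,0.8],
    [-0.1,-7,1,0,0,0,0.8],
    [-0.2,-11,1.5,0,0,0,0.8],
    [-0.3,-15,2,0,0,0,0.8],
    [-0.5,-18.5,2,0,0,0,0.8],
  ],
)

```text
clock: 5.57
position: [431.7, -182.8, 89.0]
ee_rot: [-0.001, 0.999, -0.042, -0.001]
wrist_force: [0.0, 0.2, 0.0]
width: 68.1
grasp_force: 0.0
```

servo_tool(
  plan=[
    [-0.4,-4,0.5,0,0,0,0.8],
    [-0.8,-8,1,0,0,0,0.8],
    [-1.2,-12,1.5,0,0,0,0.8],
    [-1.5,-16,2,0,0,0,0.8],
    [-1.6,-18,2,0,0,0,0.8],
  ],
)

```text
clock: 5.98
position: [430.3, -0.9, 69.1]
ee_rot: [-0.001, 0.999, -0.041, -0.001]
wrist_force: [0.2, -0.4, -1.4]
width: 68.5
grasp_force: 0.0
```

servo_tool(
  plan=[
    [0,0,1,0,0,0,0.8],
    [0,0,2,0,0,0,0.8],
    [0,0,2,0,0,0,0.8],
    [0,0,2,0,0,0,0.8],
  ],
)

```text
clock: 6.32
position: [430.8, -5.2, 49.3]
ee_rot: [0.0, 0.999, -0.042, -0.001]
wrist_force: [0.3, -0.9, 0.2]
width: 68.1
grasp_force: 0.0
```

```bash
python3 -c "
from h import *
go((435.5,-7.3,24,-5.2))"
```

```text
t 6.32 w 68.1 p [430.8  -5.2  49.3]
[0.5  0.17 2.53] [0.  0.1 0.3] rows>= 1
```

servo_tool(
  plan=[
    [0.3,0.2,1,0,0,0,0.8],
    [0.5,0.2,2,0,0,0,0.8],
    [0.5,0.2,2.5,0,0,0,0.8],
    [0.5,0.2,2.5,0,0,0,0.8],
    [0.5,0.2,2.5,0,0,0,0.8],
  ],
)

```text
clock: 6.73
position: [435.9, -7.2, 24.8]
ee_rot: [-0.0, 0.999, -0.042, -0.001]
wrist_force: [0.7, -0.4, 1.0]
width: 68.6
grasp_force: 0.0
```

servo_tool(
  plan=[
    [0,0,0.2,0,0,0,0.8],
    [0,0,0.3,0,0,0,0.8],
    [0,0,0.3,0,0,0,0.8],
  ],
)

```text
clock: 6.98
position: [436.5, -6.9, 22.4]
ee_rot: [-0.0, 0.999, -0.042, 0.0]
wrist_force: [-0.2, -0.3, -0.2]
width: 68.4
grasp_force: 0.0
```

Run:
```python
from h import *
go((435.5,-7.3,20,-5.2))
f=grab("wrist"); save("w2.png",cv2.resize(f["image"][180:330,130:390],(780,450)))
```

```text
t 6.98 w 68.4 p [436.5  -6.9  22.4]
[-0.1   0.05  0.24] [-0.  -0.   0.4] rows>= 1
```

View pics/w2.png

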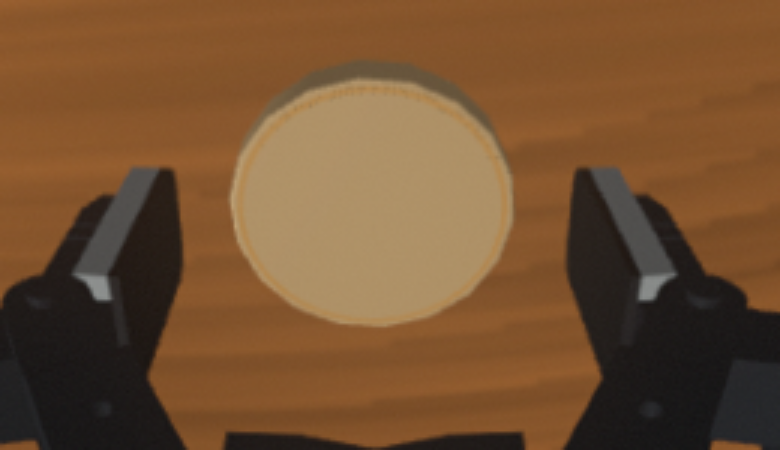

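The board is centred between the pads, with its middle at (372,200) in the crop. There's no contact at 22 mm, so I'll go about 4 mm lower and close.

servo_tool(
  plan=[
    [0,0,0.2,0,0,0,0.8],
    [0,0,0.5,0,0,0,0.8],
    [0,0,0.5,0,0,0,0.8],
  ],
)

```text
clock: 7.28
position: [436.1, -6.8, 16.7]
ee_rot: [-0.0, 0.999, -0.042, -0.0]
wrist_force: [-0.2, 0.5, 0.2]
width: 68.3
grasp_force: 0.0
```

servo_tool(
  plan=[
    [0,0,0,0,0,0,0.3],
    [0,0,0,0,0,0,0.3],
    [0,0,0,0,0,0,0.3],
    [0,0,0,0,0,0,0.3],
    [0,0,0,0,0,0,0.3],
  ],
)

```text
clock: 7.7
position: [436.7, -6.9, 17.5]
ee_rot: [0.0, 0.999, -0.042, 0.0]
wrist_force: [-0.3, 0.4, 3.0]
width: 48.4
grasp_force: 36.2
```

servo_tool(
  plan=[
    [0,0,-1,0,0,0,0.3],
    [0,0,-4,0,0,0,0.3],
    [0,0,-6,0,0,0,0.3],
    [0,0,-6,0,0,0,0.3],
    [0,0,-6,0,0,0,0.3],
  ],
)

```text
clock: 8.12
position: [437.8, -7.1, 79.1]
ee_rot: [0.0, 0.999, -0.042, 0.002]
wrist_force: [0.3, 0.2, -1.0]
width: 48.1
grasp_force: 36.3
```

```bash
python3 -c "
from h import *
go((470,-190,85,-5.2),(506.6,-377,85,-5.2),(506.6,-377,40,-5.2))"
```

```text
t 8.12 w 48.1 p [437.8  -7.1  79.1]
[ 4.74 17.96 -0.57] [ 0.  -0.2  0.4] rows>= 5
[ 5.34 18.29  0.  ] [0. 0. 0.] rows>= 5
[0.  0.  4.5] [0. 0. 0.] rows>= 2
```

servo_tool(
  plan=[
    [0.6,2.5,0,0,0,0,0.3],
    [1.6,6.2,0,0,0,0,0.3],
    [2.6,10,0,0,0,0,0.3],
    [3.6,14,0,0,0,0,0.3],
    [4.6,18,0,0,0,0,0.3],
  ],
)

```text
clock: 8.53
position: [466.3, -191.3, 76.0]
ee_rot: [-0.0, 0.999, -0.042, -0.001]
wrist_force: [2.0, 0.9, 0.1]
width: 48.3
grasp_force: 36.3
```

servo_tool(
  plan=[
    [1.1,4,0,0,0,0,0.3],
    [2.2,8,0,0,0,0,0.3],
    [3.3,12,0,0,0,0,0.3],
    [4.4,15.5,0,0,0,0,0.3],
    [5.4,18.2,0,0,0,0,0.3],
  ],
)

```text
clock: 8.95
position: [504.7, -378.6, 75.6]
ee_rot: [-0.0, 0.999, -0.043, -0.001]
wrist_force: [0.5, -0.2, -0.0]
width: 47.9
grasp_force: 36.3
```

servo_tool(
  plan=[
    [0,0,1.5,0,0,0,0.3],
    [0,0,2.5,0,0,0,0.3],
    [0,0,2.5,0,0,0,0.3],
    [0,0,2.5,0,0,0,0.3],
  ],
)

```text
clock: 9.28
position: [504.2, -373.8, 49.8]
ee_rot: [-0.002, 0.999, -0.042, -0.002]
wrist_force: [0.7, -0.0, 0.6]
width: 48.1
grasp_force: 36.3
```

```bash
python3 -c "
from h import *
go((506.6,-377,30,-5.2))"
```

```text
t 9.28 w 48.1 p [ 504.2 -373.8   49.8]
[0.27 0.3  1.98] [-0.2  0.2  0.4] rows>= 1
```

servo_tool(
  plan=[
    [0.2,0.2,1,0,0,0,0.3],
    [0.2,0.3,1.9,0,0,0,0.3],
    [0.2,0.3,2.1,0,0,0,0.3],
    [0.2,0.3,2.1,0,0,0,0.3],
    [0.2,0.3,2.1,0,0,0,0.3],
  ],
)

```text
clock: 9.7
position: [507.5, -378.8, 31.1]
ee_rot: [-0.0, 0.999, -0.042, -0.0]
wrist_force: [-0.8, 0.2, 0.6]
width: 47.8
grasp_force: 36.3
```

servo_tool(
  plan=[
    [0,0,0.1,0,0,0,0.3],
    [0,0,0.2,0,0,0,0.3],
    [0,0,0.2,0,0,0,0.3],
  ],
)

```text
clock: 9.95
position: [507.7, -379.2, 29.5]
ee_rot: [0.0, 0.999, -0.042, 0.0]
wrist_force: [0.8, -0.1, 0.6]
width: 48.4
grasp_force: 36.3
```

servo_tool(
  plan=[
    [0,0,0.1,0,0,0,0.3],
    [0,0,0.1,0,0,0,0.3],
    [0,0,0.1,0,0,0,0.3],
  ],
)

```text
clock: 10.2
position: [507.6, -379.2, 28.3]
ee_rot: [-0.0, 0.999, -0.042, 0.0]
wrist_force: [-0.0, -0.1, 0.4]
width: 48.4
grasp_force: 36.3
```

servo_tool(
  plan=[
    [0,0,0.1,0,0,0,0.3],
    [0,0,0.1,0,0,0,0.3],
    [0,0,0.1,0,0,0,0.3],
  ],
)

```text
clock: 10.45
position: [507.5, -379.1, 27.2]
ee_rot: [-0.0, 0.999, -0.042, -0.0]
wrist_force: [-1.1, 1.4, -0.2]
width: 48.0
grasp_force: 36.3
```

servo_tool(
  plan=[
    [0,0,0.1,0,0,0,0.3],
    [0,0,0.1,0,0,0,0.3],
    [0,0,0.1,0,0,0,0.3],
  ],
)

```text
clock: 10.7
position: [507.5, -379.1, 26.2]
ee_rot: [-0.0, 0.999, -0.042, -0.0]
wrist_force: [-0.6, -0.2, -0.8]
width: 48.4
grasp_force: 36.3
```

servo_tool(
  plan=[
    [0,0,0.1,0,0,0,0.3],
    [0,0,0.1,0,0,0,0.8],
    [0,0,0.1,0,0,0,0.8],
    [0,0,0.1,0,0,0,0.8],
    [0,0,0.1,0,0,0,0.8],
  ],
)

```text
clock: 11.12
position: [507.6, -379.1, 25.3]
ee_rot: [-0.0, 0.999, -0.042, -0.0]
wrist_force: [-0.4, -0.3, -0.0]
width: 68.2
grasp_force: 0.0
```

servo_tool(
  plan=[
    [0,0,-1,0,0,0,0.8],
    [0,0,-4,0,0,0,0.8],
    [0,0,-8,0,0,0,0.8],
    [0,0,-8,0,0,0,0.8],
    [0,0,-8,0,0,0,0.8],
  ],
)

```text
clock: 11.53
position: [509.9, -381.1, 110.3]
ee_rot: [0.003, 0.999, -0.042, 0.003]
wrist_force: [-0.4, -0.8, -0.0]
width: 68.2
grasp_force: 0.0
```

```bash
python3 -c "
from h import *
go((540,-260,110,25),(600,-120,110,55),(662.7,16,110,83),(662.7,16,40,83))"
```

```text
t 11.53 w 68.2 p [ 509.9 -381.1  110.3]
[ 1.990e+00 -1.232e+01 -1.000e-02] [  0.4  -0.3 -29.8] rows>= 5
[ 11.35 -10.15   0.  ] [  0.   0. -30.] rows>= 5
[14.74 -2.66  0.  ] [  0.   0. -28.] rows>= 4
[0. 0. 7.] [0. 0. 0.] rows>= 2
```

servo_tool(
  plan=[
    [0.4,-2.5,0,0,0,-6,0.8],
    [0.8,-5,0,0,0,-12,0.7],
    [1.2,-7.5,0,0,0,-18,0.6],
    [1.6,-10,0,0,0,-24,0.5],
    [2,-12.3,0,0,0,-30,0.5],
  ],
)

```text
clock: 11.95
position: [537.2, -256.6, 104.4]
ee_rot: [-0.001, 0.975, 0.221, -0.001]
wrist_force: [1.2, -0.5, -0.7]
width: 42.8
grasp_force: 0.0
```

servo_tool(
  plan=[
    [2.2,-2,0,0,0,-6,0.5],
    [4.5,-4,0,0,0,-12,0.5],
    [6.8,-6,0,0,0,-18,0.5],
    [9.1,-8,0,0,0,-24,0.5],
    [11.3,-10.1,0,0,0,-30,0.5],
  ],
)

```text
clock: 12.37
position: [596.9, -117.2, 104.6]
ee_rot: [-0.0, 0.885, 0.466, -0.0]
wrist_force: [0.4, 0.3, 0.6]
width: 42.8
grasp_force: 0.0
```

servo_tool(
  plan=[
    [3.5,-0.6,0,0,0,-7,0.5],
    [7.5,-1.3,0,0,0,-14,0.5],
    [11,-2,0,0,0,-21,0.5],
    [14,-2.5,0,0,0,-28,0.5],
    [14,-2.5,0,0,0,-28,0.5],
  ],
)

```text
clock: 12.78
position: [657.3, 16.3, 104.6]
ee_rot: [-0.001, 0.744, 0.668, 0.001]
wrist_force: [0.3, 0.6, -0.4]
width: 42.8
grasp_force: 0.0
```

servo_tool(
  plan=[
    [0,0,1,0,0,0,0.5],
    [0,0,2,0,0,0,0.5],
    [0,0,2,0,0,0,0.5],
    [0,0,2,0,0,0,0.5],
  ],
)

```text
clock: 13.12
position: [654.5, 9.3, 82.9]
ee_rot: [-0.001, 0.749, 0.663, -0.002]
wrist_force: [0.5, -0.3, -0.3]
width: 42.3
grasp_force: 0.0
```

Run:
```python
from h import *
go((662.7,16,40,83))
f=grab("wrist"); save("w3.png",f["image"])
```

```text
t 13.12 w 42.3 p [654.5   9.3  82.9]
[0.77 0.75 4.29] [-0.2  0.   0.1] rows>= 2
```

View pics/w3.png

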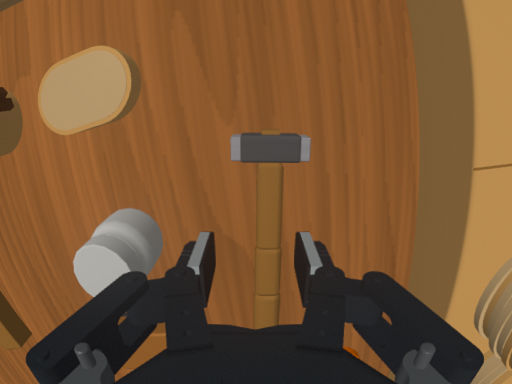

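The wrist view shows the handle vertical at column 268 (pad centre 256) and the head at (270,148). That matches the computed 7.5 mm offset.

servo_tool(
  plan=[
    [0.4,0.4,1.5,0,0,0,0.5],
    [0.8,0.75,3,0,0,0,0.5],
    [0.8,0.75,4.3,0,0,0,0.5],
    [0.8,0.75,4.3,0,0,0,0.5],
    [0.8,0.75,4.3,0,0,0,0.5],
  ],
)

```text
clock: 13.58
position: [663.6, 16.9, 41.2]
ee_rot: [-0.001, 0.748, 0.664, -0.001]
wrist_force: [-0.4, 0.2, -0.5]
width: 42.7
grasp_force: 0.0
```

Run:
```python
from h import *
go((662.7,16,21,83))
f=grab("wrist"); save("w4.png",f["image"])
```

```text
t 13.58 w 42.7 p [663.6  16.9  41.2]
[-0.1  -0.07  2.02] [-0.1  0.   0.2] rows>= 1
```

View pics/w4.png

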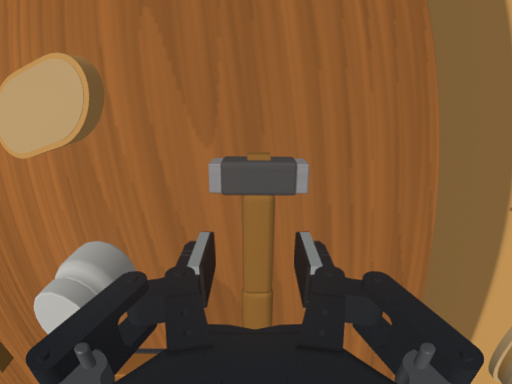

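The handle is centred at column 258. Descend, grip firmly, then make a short test lift.

servo_tool(
  plan=[
    [0,0,1,0,0,0,0.5],
    [0,0,1.8,0,0,0,0.5],
    [0,0,2.05,0,0,0,0.5],
    [0,0,2.05,0,0,0,0.5],
  ],
)

```text
clock: 13.97
position: [663.7, 17.5, 20.3]
ee_rot: [-0.001, 0.748, 0.664, -0.001]
wrist_force: [-0.3, 0.6, 0.2]
width: 42.9
grasp_force: 0.0
```

servo_tool(
  plan=[
    [0,0,0,0,0,0,0],
    [0,0,0,0,0,0,0],
    [0,0,0,0,0,0,0],
    [0,0,0,0,0,0,0],
    [0,0,0,0,0,0,0],
  ],
  force=60,
)

```text
clock: 14.38
position: [665.2, 17.6, 22.3]
ee_rot: [0.0, 0.748, 0.664, 0.0]
wrist_force: [0.6, -0.7, 1.9]
width: 16.6
grasp_force: 60.0
```

servo_tool(
  plan=[
    [0,0,-0.2,0,0,0,0],
    [0,0,-0.5,0,0,0,0],
    [0,0,-1,0,0,0,0],
    [0,0,-1,0,0,0,0],
    [0,0,-1,0,0,0,0],
  ],
)

```text
clock: 14.8
position: [665.2, 17.5, 32.4]
ee_rot: [0.0, 0.748, 0.664, 0.0]
wrist_force: [-0.7, 0.5, -1.4]
width: 16.1
grasp_force: 59.5
```

Run:
```python
from h import *
print(telemetry.state()["ft_torque"],telemetry.state()["grasp_force"])
f=grab("scene"); p=f["camera_from_world"]@np.array([655,-20,20,1.]); uv=(f["mtx"]@p[:3]); uv=(uv[:2]/uv[2]).astype(int); print(uv)
u,v=uv; save("s1.png",cv2.resize(f["image"][max(v-70,0):v+70,max(u-90,0):u+90],(770,600)))
go((675,16,100,83),(700,-80,100,53),(660,-200,100,23),(575.3,-285,100,-5.2),(575.3,-285,50,-5.2))
```

```text
[0.00346523 0.02248116 0.00538435] 59.50799524784088
[264 227]
t 14.85 w 16.5 p [664.9  17.5  32.1]
[-0.03  1.02 -6.79] [ 0.  -0.   0.2] rows>= 2
[-9.22  3.65  0.  ] [ 0.  0. 30.] rows>= 5
[-11.99   4.03   0.  ] [ 0.  0. 30.] rows>= 5
[-11.12   4.51   0.  ] [ 0.   0.  28.2] rows>= 4
[0. 0. 5.] [0. 0. 0.] rows>= 2
```

View pics/s1.png

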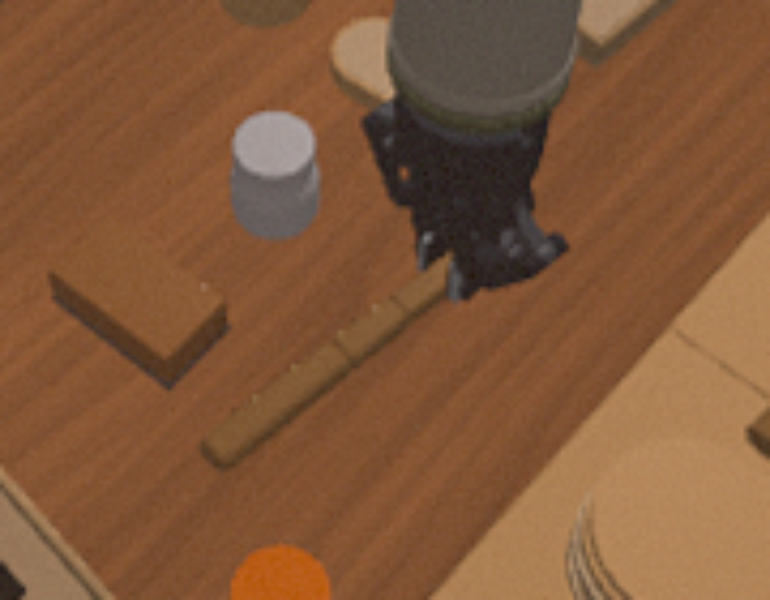

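The scene crop shows the hammer held level: the handle is straight from the fingers at (450,280) to the butt at (215,450), and the moment is about 0. Carry it at 100 mm.

servo_tool(
  plan=[
    [0,0,-0.7,0,0,0,0],
    [0,0,-2.5,0,0,0,0],
    [0,0,-4.8,0,0,0,0],
    [0,0,-6.3,0,0,0,0],
    [0,0,-6.8,0,0,0,0],
  ],
)

```text
clock: 15.27
position: [666.9, 17.4, 104.0]
ee_rot: [0.002, 0.748, 0.664, 0.002]
wrist_force: [0.2, -0.3, -1.1]
width: 16.0
grasp_force: 59.6
```

```bash
python3 -c "
from h import *
go((647,-45,100,67),(629,-105,100,49),(611,-165,100,31),(593,-225,100,13),(575.3,-285,100,-5.2))"
```

```text
t 15.27 w 16.0 p [666.9  17.4 104. ]
[-6.44 -1.24  0.39] [ 0.3 -0.1 16.2] rows>= 3
[-6.23  0.69  0.  ] [ 0.  0. 18.] rows>= 3
[-5.71  2.58  0.  ] [ 0.  0. 18.] rows>= 3
[-4.63  4.22  0.  ] [ 0.  0. 18.] rows>= 3
[-3.07  5.45  0.  ] [ 0.   0.  18.2] rows>= 3
```

servo_tool(
  plan=[
    [-0.7,-0.1,0,0,0,2,0],
    [-2,-0.4,0,0,0,5,0],
    [-3.6,-0.7,0,0,0,9,0],
    [-5.2,-1,0,0,0,13,0],
    [-6.4,-1.2,0,0,0,16,0],
  ],
)

```text
clock: 15.68
position: [643.7, -46.0, 97.9]
ee_rot: [-0.001, 0.835, 0.551, -0.001]
wrist_force: [-0.2, -0.0, -2.2]
width: 16.2
grasp_force: 59.5
```

servo_tool(
  plan=[
    [-1.5,0.15,0,0,0,4.5,0],
    [-3,0.3,0,0,0,9,0],
    [-4.6,0.5,0,0,0,13.5,0],
    [-6.2,0.7,0,0,0,18,0],
  ],
)

```text
clock: 16.02
position: [626.2, -105.4, 97.9]
ee_rot: [-0.001, 0.91, 0.414, -0.001]
wrist_force: [0.4, 0.4, -2.6]
width: 16.2
grasp_force: 59.5
```

servo_tool(
  plan=[
    [-1.4,0.6,0,0,0,4.5,0],
    [-2.8,1.3,0,0,0,9,0],
    [-4.2,1.9,0,0,0,13.5,0],
    [-5.7,2.6,0,0,0,18,0],
  ],
)

```text
clock: 16.35
position: [608.6, -165.3, 97.9]
ee_rot: [-0.001, 0.964, 0.266, -0.001]
wrist_force: [0.7, 0.3, -2.6]
width: 16.5
grasp_force: 59.5
```

servo_tool(
  plan=[
    [-1.1,1,0,0,0,4.5,0],
    [-2.3,2.1,0,0,0,9,0],
    [-3.4,3.1,0,0,0,13.5,0],
    [-4.6,4.2,0,0,0,18,0],
  ],
)

```text
clock: 16.68
position: [591.1, -225.0, 97.9]
ee_rot: [-0.001, 0.994, 0.112, -0.001]
wrist_force: [-0.6, -0.2, -2.3]
width: 16.2
grasp_force: 59.5
```

servo_tool(
  plan=[
    [-0.8,1.5,0,0,0,5,0],
    [-1.7,3.2,0,0,0,10,0],
    [-2.6,4.6,0,0,0,15,0],
    [-3,5.4,0,0,0,18,0],
    [-3,5.4,0,0,0,18,0],
  ],
)

```text
clock: 17.1
position: [573.8, -285.8, 98.1]
ee_rot: [-0.0, 0.999, -0.045, -0.001]
wrist_force: [0.4, 0.4, -2.2]
width: 16.2
grasp_force: 59.5
```

servo_tool(
  plan=[
    [0,0,0.5,0,0,0,0],
    [0,0,1.5,0,0,0,0],
    [0,0,2,0,0,0,0],
    [0,0,2,0,0,0,0],
  ],
)

```text
clock: 17.43
position: [574.4, -282.1, 76.8]
ee_rot: [-0.001, 0.999, -0.041, -0.002]
wrist_force: [0.5, 0.6, -2.6]
width: 16.5
grasp_force: 59.5
```

Run:
```python
from h import *
go((575.3,-285,45,-5.2))
f=grab("wrist"); save("w5.png",f["image"])
```

```text
t 17.43 w 16.5 p [ 574.4 -282.1   76.8]
[0.13 0.29 3.17] [-0.1  0.2  0.5] rows>= 1
```

View pics/w5.png

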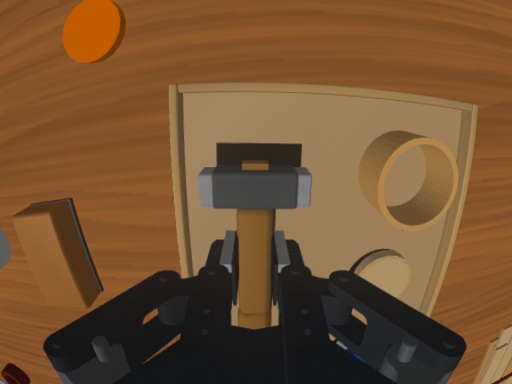

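The wrist view shows the head at (255,187), just nearer the camera than its outline at (259,155) and square to it. Lower it.

servo_tool(
  plan=[
    [0.1,0.2,1,0,0,0,0],
    [0.1,0.3,2.2,0,0,0,0],
    [0.1,0.3,3.2,0,0,0,0],
    [0.1,0.3,3.7,0,0,0,0],
    [0.1,0.3,3.7,0,0,0,0],
  ],
)

```text
clock: 17.9
position: [574.9, -285.9, 40.0]
ee_rot: [-0.001, 0.999, -0.042, -0.002]
wrist_force: [-0.5, -0.9, -1.7]
width: 16.5
grasp_force: 59.5
```

servo_tool(
  plan=[
    [0,0,0.2,0,0,0,0],
    [0,0,0.3,0,0,0,0],
    [0,0,0.3,0,0,0,0],
    [0,0,0.3,0,0,0,0],
  ],
)

```text
clock: 18.23
position: [576.8, -287.1, 40.3]
ee_rot: [0.0, 0.999, -0.042, 0.0]
wrist_force: [-0.3, 0.9, -2.2]
width: 16.4
grasp_force: 59.5
```

```bash
python3 -c "
from h import *
go((575.3,-285,31,-5.2))"
```

```text
t 18.23 w 16.4 p [ 576.8 -287.1   40.3]
[-0.17 -0.19  0.93] [ 0.  -0.   0.4] rows>= 1
```

servo_tool(
  plan=[
    [-0.1,-0.2,0.3,0,0,0,0],
    [-0.1,-0.2,0.6,0,0,0,0],
    [-0.1,-0.2,0.8,0,0,0,0],
    [-0.1,-0.2,0.8,0,0,0,0],
    [-0.1,-0.2,0.8,0,0,0,0],
  ],
)

```text
clock: 18.65
position: [575.4, -284.6, 31.4]
ee_rot: [-0.0, 0.999, -0.042, -0.0]
wrist_force: [0.2, 0.1, -1.8]
width: 16.7
grasp_force: 59.5
```

servo_tool(
  plan=[
    [0,0,0.1,0,0,0,0],
    [0,0,0.1,0,0,0,0],
    [0,0,0.1,0,0,0,0],
    [0,0,0.1,0,0,0,0],
  ],
)

```text
clock: 18.98
position: [575.7, -284.8, 30.9]
ee_rot: [0.0, 0.999, -0.042, 0.0]
wrist_force: [0.5, 1.2, -1.5]
width: 16.3
grasp_force: 59.5
```

servo_tool(
  plan=[
    [0,0,0.1,0,0,0,0],
    [0,0,0.1,0,0,0,0],
    [0,0,0.1,0,0,0,0],
    [0,0,0.1,0,0,0,0],
  ],
)

```text
clock: 19.32
position: [575.9, -284.9, 30.3]
ee_rot: [0.0, 0.999, -0.042, 0.0]
wrist_force: [-1.5, 0.0, 4.1]
width: 16.4
grasp_force: 60.1
```

servo_tool(
  plan=[
    [0,0,0,0,0,0,0.45],
    [0,0,0,0,0,0,0.45],
    [0,0,0,0,0,0,0.45],
    [0,0,0,0,0,0,0.45],
    [0,0,-0.5,0,0,0,0.45],
  ],
)

```text
clock: 19.73
position: [574.8, -284.3, 33.7]
ee_rot: [-0.0, 0.999, -0.042, -0.001]
wrist_force: [0.0, -0.3, -0.1]
width: 38.5
grasp_force: 0.0
```

servo_tool(
  plan=[
    [0,0,-2,0,0,0,0.45],
    [0,0,-5,0,0,0,0.45],
    [0,0,-7,0,0,0,0.45],
    [0,0,-7,0,0,0,0.45],
    [0,0,-7,0,0,0,0.45],
  ],
)

```text
clock: 20.15
position: [577.0, -285.6, 107.3]
ee_rot: [0.001, 0.999, -0.042, 0.002]
wrist_force: [0.6, 0.5, 0.3]
width: 38.4
grasp_force: 0.0
```

```bash
python3 -c "
from h import *
go((546,-111,85,2.5),(546,-111,35,2.5))"
```

```text
t 20.15 w 38.4 p [ 577.  -285.6  107.3]
[ -4.56 -17.14   2.18] [ 0.1 -0.2 -7.3] rows>= 5
[0. 0. 5.] [0. 0. 0.] rows>= 2
```

servo_tool(
  plan=[
    [-0.9,-3.4,0,0,0,-2,0.8],
    [-1.8,-6.9,0.5,0,0,-4,0.8],
    [-2.7,-10.3,1,0,0,-6,0.8],
    [-3.6,-13.8,1.6,0,0,-7.3,0.8],
    [-4.6,-17.1,2,0,0,-7.3,0.8],
  ],
)

```text
clock: 20.57
position: [542.3, -108.5, 82.7]
ee_rot: [-0.001, 1.0, 0.022, -0.001]
wrist_force: [0.1, 0.3, 0.4]
width: 68.5
grasp_force: 0.0
```

servo_tool(
  plan=[
    [0,0,0.8,0,0,0,0.8],
    [0,0,1.5,0,0,0,0.8],
    [0,0,1.5,0,0,0,0.8],
    [0,0,1.5,0,0,0,0.8],
    [0,0,1.5,0,0,0,0.8],
  ],
)

```text
clock: 20.98
position: [544.2, -111.7, 69.7]
ee_rot: [0.0, 1.0, 0.021, -0.0]
wrist_force: [-0.3, -0.7, 1.7]
width: 68.4
grasp_force: 0.0
```

```bash
python3 -c "
from h import *
go((546,-111,26,2.5))"
```

```text
t 20.98 w 68.4 p [ 544.2 -111.7   69.7]
[ 0.18 -0.06  4.37] [ 0.   0.  -0.1] rows>= 2
```

servo_tool(
  plan=[
    [0.2,0,1.5,0,0,0,0.8],
    [0.2,0,3,0,0,0,0.8],
    [0.2,0,4.5,0,0,0,0.8],
    [0.2,0,4.5,0,0,0,0.8],
    [0.2,0,4.5,0,0,0,0.8],
  ],
)

```text
clock: 21.4
position: [545.5, -111.1, 24.4]
ee_rot: [-0.0, 1.0, 0.021, -0.001]
wrist_force: [-0.1, -0.1, 0.4]
width: 68.5
grasp_force: 0.0
```

servo_tool(
  plan=[
    [0,0,0,0,0,0,0.3],
    [0,0,0,0,0,0,0.3],
    [0,0,0,0,0,0,0.3],
    [0,0,0,0,0,0,0.3],
    [0,0,0,0,0,0,0.3],
  ],
  force=40,
)

```text
clock: 21.82
position: [547.3, -111.0, 26.3]
ee_rot: [0.001, 1.0, 0.022, 0.001]
wrist_force: [-0.8, -1.1, 6.7]
width: 49.0
grasp_force: 42.9
```

servo_tool(
  plan=[
    [0,0,-1,0,0,0,0.3],
    [0,0,-4,0,0,0,0.3],
    [0,0,-8,0,0,0,0.3],
    [0,0,-11,0,0,0,0.3],
    [0,0,-11,0,0,0,0.3],
  ],
)

```text
clock: 22.23
position: [550.4, -111.6, 143.6]
ee_rot: [0.002, 1.0, 0.022, 0.006]
wrist_force: [0.1, -1.1, 1.3]
width: 49.1
grasp_force: 42.1
```

```bash
python3 -c "
from h import *
go((523,50,135,2.5),(490,210,125,0),(455.5,374,90,-3.2))"
```

```text
t 22.23 w 49.1 p [ 550.4 -111.6  143.6]
[ -2.04 -16.27   0.77] [ 0.2 -0.7  0. ] rows>= 4
[ -2.6  -16.13   1.  ] [0.  0.  2.5] rows>= 4
[ -3.45 -16.4    3.5 ] [0.  0.  3.2] rows>= 5
```

servo_tool(
  plan=[
    [-0.2,-2,0,0,0,0,0.3],
    [-0.6,-5,0,0,0,0,0.3],
    [-1.1,-9,0,0,0,0,0.3],
    [-1.6,-13,0,0,0,0,0.3],
    [-2,-16.2,0,0,0,0,0.3],
  ],
)

```text
clock: 22.65
position: [518.1, 52.8, 135.2]
ee_rot: [-0.0, 1.0, 0.022, 0.0]
wrist_force: [-0.2, -0.3, -0.5]
width: 49.3
grasp_force: 42.1
```

servo_tool(
  plan=[
    [-0.5,-3.2,0,0,0,0,0.3],
    [-1,-6.4,0,0,0,0.5,0.3],
    [-1.6,-9.7,0.3,0,0,1,0.3],
    [-2.1,-13,0.6,0,0,2,0.3],
    [-2.6,-16.1,1,0,0,2.5,0.3],
  ],
)

```text
clock: 23.07
position: [485.4, 212.1, 125.5]
ee_rot: [-0.0, 1.0, -0.0, 0.0]
wrist_force: [-0.7, 0.0, -0.3]
width: 49.3
grasp_force: 42.1
```

servo_tool(
  plan=[
    [-0.7,-3.6,0.6,0,0,1,0.3],
    [-1.5,-7.2,1.2,0,0,2,0.3],
    [-2.3,-10.8,2,0,0,3,0.3],
    [-3,-14.3,2.8,0,0,3.2,0.3],
    [-3.4,-16.3,3.2,0,0,3.2,0.3],
  ],
)

```text
clock: 23.48
position: [450.1, 376.4, 92.2]
ee_rot: [-0.0, 1.0, -0.027, -0.0]
wrist_force: [0.5, -0.7, -0.4]
width: 49.0
grasp_force: 42.0
```

servo_tool(
  plan=[
    [0,0,1,0,0,0,0.3],
    [0,0,2,0,0,0,0.3],
    [0,0,2,0,0,0,0.3],
    [0,0,2,0,0,0,0.3],
  ],
)

```text
clock: 23.82
position: [451.5, 371.7, 71.7]
ee_rot: [0.001, 1.0, -0.028, -0.001]
wrist_force: [0.3, -0.1, 0.2]
width: 48.9
grasp_force: 42.1
```

```bash
python3 -c "
from h import *
go((455.5,374,38,-3.2))"
```

```text
t 23.82 w 48.9 p [451.5 371.7  71.7]
[ 0.39 -0.26  3.37] [ 0.1  0.1 -0.1] rows>= 1
```

servo_tool(
  plan=[
    [0.4,-0.2,1,0,0,0,0.3],
    [0.4,-0.2,2.2,0,0,0,0.3],
    [0.4,-0.2,3.2,0,0,0,0.3],
    [0.4,-0.2,3.4,0,0,0,0.3],
    [0.4,-0.2,3.4,0,0,0,0.3],
  ],
)

```text
clock: 24.23
position: [455.1, 373.9, 36.8]
ee_rot: [0.001, 1.0, -0.028, -0.001]
wrist_force: [0.1, -0.7, -0.4]
width: 49.0
grasp_force: 42.1
```

servo_tool(
  plan=[
    [0,0,0.1,0,0,0,0.3],
    [0,0,0.2,0,0,0,0.3],
    [0,0,0.2,0,0,0,0.3],
  ],
)

```text
clock: 24.48
position: [456.3, 375.2, 37.1]
ee_rot: [-0.0, 1.0, -0.028, 0.0]
wrist_force: [0.0, 0.6, -0.3]
width: 49.6
grasp_force: 42.1
```

servo_tool(
  plan=[
    [0,0,0.1,0,0,0,0.3],
    [0,0,0.1,0,0,0,0.3],
    [0,0,0.1,0,0,0,0.3],
  ],
)

```text
clock: 24.73
position: [456.2, 375.1, 36.0]
ee_rot: [-0.0, 1.0, -0.028, 0.0]
wrist_force: [-0.4, -0.1, -0.2]
width: 49.7
grasp_force: 42.1
```

servo_tool(
  plan=[
    [0,0,0.1,0,0,0,0.3],
    [0,0,0.1,0,0,0,0.3],
    [0,0,0.1,0,0,0,0.3],
  ],
)

```text
clock: 24.98
position: [456.1, 375.0, 34.8]
ee_rot: [0.0, 1.0, -0.028, -0.0]
wrist_force: [-0.3, 0.5, -0.4]
width: 49.3
grasp_force: 42.1
```

servo_tool(
  plan=[
    [0,0,0.1,0,0,0,0.3],
    [0,0,0.1,0,0,0,0.3],
    [0,0,0.1,0,0,0,0.3],
  ],
)

```text
clock: 25.23
position: [456.3, 375.2, 34.3]
ee_rot: [-0.0, 1.0, -0.028, 0.0]
wrist_force: [-2.9, -1.4, 5.0]
width: 49.1
grasp_force: 42.7
```

servo_tool(
  plan=[
    [0,0,0,0,0,0,0.75],
    [0,0,0,0,0,0,0.75],
    [0,0,0,0,0,0,0.75],
    [0,0,0,0,0,0,0.75],
    [0,0,-0.5,0,0,0,0.75],
  ],
)

```text
clock: 25.65
position: [455.3, 374.5, 37.7]
ee_rot: [0.001, 1.0, -0.028, -0.001]
wrist_force: [-0.2, -0.2, -0.5]
width: 64.1
grasp_force: 0.0
```

servo_tool(
  plan=[
    [0,0,-2,0,0,0,0.75],
    [0,0,-5,0,0,0,0.75],
    [0,0,-7,0,0,0,0.75],
    [0,0,-7,0,0,0,0.75],
    [0,0,-7,0,0,0,0.75],
  ],
)

```text
clock: 26.07
position: [457.4, 375.9, 111.1]
ee_rot: [-0.001, 1.0, -0.028, 0.002]
wrist_force: [-0.1, 0.3, -0.5]
width: 63.8
grasp_force: 0.0
```

```bash
python3 -c "
from h import *
go((500,240,105,0),(541.2,112.6,85,2),(541.2,112.6,50,2))"
```

```text
t 26.07 w 63.8 p [457.4 375.9 111.1]
[ 5.01 13.33  0.59] [-0.1 -0.2 -3.2] rows>= 4
[ 4.12 12.74  2.  ] [ 0.  0. -2.] rows>= 4
[0.  0.  3.5] [0. 0. 0.] rows>= 1
```

servo_tool(
  plan=[
    [1,2.7,0,0,0,-1,0.75],
    [2,5.4,0.2,0,0,-2,0.85],
    [3,8,0.4,0,0,-3,0.85],
    [4,10.7,0.6,0,0,-3.2,0.85],
    [5,13.3,0.6,0,0,-3.2,0.85],
  ],
)

```text
clock: 26.48
position: [497.5, 237.7, 100.8]
ee_rot: [0.001, 1.0, 0.0, -0.002]
wrist_force: [0.2, -0.1, 0.2]
width: 72.0
grasp_force: 0.0
```

servo_tool(
  plan=[
    [1,3.2,0.4,0,0,-1,0.85],
    [2,6.4,0.8,0,0,-2,0.85],
    [3,9.6,1.4,0,0,-2,0.85],
    [4.1,12.7,1.8,0,0,-2,0.85],
    [4.1,12.7,1.8,0,0,-2,0.85],
  ],
)

```text
clock: 26.9
position: [539.6, 107.2, 82.6]
ee_rot: [0.001, 1.0, 0.016, -0.001]
wrist_force: [-0.4, 0.6, 0.0]
width: 72.5
grasp_force: 0.0
```

servo_tool(
  plan=[
    [0,0,1,0,0,0,0.85],
    [0,0,2,0,0,0,0.85],
    [0,0,2,0,0,0,0.85],
    [0,0,2,0,0,0,0.85],
  ],
)

```text
clock: 27.23
position: [537.8, 113.4, 62.9]
ee_rot: [0.0, 1.0, 0.018, -0.002]
wrist_force: [1.5, 0.3, 0.2]
width: 72.8
grasp_force: 0.0
```

```bash
python3 -c "
from h import *
go((541.2,112.6,21,2))"
```

```text
t 27.23 w 72.8 p [537.8 113.4  62.9]
[0.35 0.09 4.19] [0.  0.2 0.1] rows>= 2
```

servo_tool(
  plan=[
    [0.3,0.1,1.5,0,0,0,0.85],
    [0.3,0.1,3,0,0,0,0.85],
    [0.3,0.1,4.2,0,0,0,0.85],
    [0.3,0.1,4.2,0,0,0,0.85],
    [0.3,0.1,4.2,0,0,0,0.85],
  ],
)

```text
clock: 27.65
position: [541.6, 112.1, 22.0]
ee_rot: [0.0, 1.0, 0.018, -0.001]
wrist_force: [-0.2, 0.3, 0.5]
width: 72.5
grasp_force: 0.0
```

servo_tool(
  plan=[
    [0,0,0,0,0,0,0.4],
    [0,0,0,0,0,0,0.4],
    [0,0,0,0,0,0,0.4],
    [0,0,0,0,0,0,0.4],
    [0,0,0,0,0,0,0.4],
  ],
)

```text
clock: 28.07
position: [543.6, 111.7, 24.0]
ee_rot: [-0.0, 1.0, 0.017, 0.001]
wrist_force: [-0.7, 0.4, 6.3]
width: 55.1
grasp_force: 42.9
```

servo_tool(
  plan=[
    [0,0,-1,0,0,0,0.4],
    [0,0,-4,0,0,0,0.4],
    [0,0,-7,0,0,0,0.4],
    [0,0,-8,0,0,0,0.4],
    [0,0,-8,0,0,0,0.4],
  ],
)

```text
clock: 28.48
position: [545.4, 111.8, 107.2]
ee_rot: [-0.0, 1.0, 0.017, 0.003]
wrist_force: [0.4, 0.1, 0.3]
width: 55.1
grasp_force: 42.4
```

```bash
python3 -c "
from h import *
go((450.3,280.2,100,-3.2),(450.3,280.2,50,-3.2))"
```

```text
t 28.48 w 55.1 p [545.4 111.8 107.2]
[ -8.92 -17.16   0.67] [-0.  -0.4  5.2] rows>= 5
[0. 0. 5.] [0. 0. 0.] rows>= 2
```

servo_tool(
  plan=[
    [-1.2,-2.4,0,0,0,1,0.4],
    [-3,-5.8,0,0,0,2,0.4],
    [-4.9,-9.4,0,0,0,3.5,0.4],
    [-6.8,-13.1,0,0,0,5,0.4],
    [-8.6,-16.7,0.3,0,0,5.2,0.4],
  ],
)

```text
clock: 28.9
position: [449.1, 276.4, 98.8]
ee_rot: [0.0, 1.0, -0.029, -0.001]
wrist_force: [0.3, 0.9, -0.1]
width: 54.9
grasp_force: 42.5
```

servo_tool(
  plan=[
    [0,0,1.5,0,0,0,0.4],
    [0,0,3,0,0,0,0.4],
    [0,0,4,0,0,0,0.4],
    [0,0,4,0,0,0,0.4],
    [0,0,4,0,0,0,0.4],
  ],
)

```text
clock: 29.32
position: [449.9, 274.5, 58.4]
ee_rot: [0.001, 1.0, -0.028, -0.001]
wrist_force: [-0.6, 0.0, 0.4]
width: 54.7
grasp_force: 42.5
```

```bash
python3 -c "
from h import *
go((452.3,280.2,34,-3.2))"
```

```text
t 29.32 w 54.7 p [449.9 274.5  58.4]
[ 0.21 -0.59  2.44] [ 0.1  0.2 -0. ] rows>= 1
```

servo_tool(
  plan=[
    [0.1,-0.5,1,0,0,0,0.4],
    [0.1,-0.5,2,0,0,0,0.4],
    [0.1,-0.5,2.3,0,0,0,0.4],
    [0.1,-0.5,2.3,0,0,0,0.4],
    [0.1,-0.5,2.3,0,0,0,0.4],
  ],
)

```text
clock: 29.73
position: [452.0, 280.1, 36.4]
ee_rot: [0.0, 1.0, -0.028, -0.0]
wrist_force: [0.6, -0.1, 0.1]
width: 54.6
grasp_force: 42.5
```

servo_tool(
  plan=[
    [0,0,0.1,0,0,0,0.4],
    [0,0,0.2,0,0,0,0.4],
    [0,0,0.2,0,0,0,0.4],
    [0,0,0.2,0,0,0,0.4],
  ],
)

```text
clock: 30.07
position: [452.3, 280.4, 35.0]
ee_rot: [-0.0, 1.0, -0.028, 0.0]
wrist_force: [-0.2, 0.2, -0.4]
width: 54.9
grasp_force: 42.5
```

servo_tool(
  plan=[
    [0,0,0.1,0,0,0,0.4],
    [0,0,0.1,0,0,0,0.4],
    [0,0,0.1,0,0,0,0.4],
  ],
)

```text
clock: 30.32
position: [452.1, 280.4, 33.8]
ee_rot: [-0.0, 1.0, -0.028, -0.0]
wrist_force: [-0.4, 0.5, 0.1]
width: 55.2
grasp_force: 42.5
```

servo_tool(
  plan=[
    [0,0,0.1,0,0,0,0.4],
    [0,0,0.1,0,0,0,0.4],
    [0,0,0.1,0,0,0,0.4],
  ],
)

```text
clock: 30.57
position: [452.0, 280.3, 32.7]
ee_rot: [0.0, 1.0, -0.028, -0.0]
wrist_force: [0.5, -0.1, -0.9]
width: 54.9
grasp_force: 42.5
```

servo_tool(
  plan=[
    [0,0,0.1,0,0,0,0.4],
    [0,0,0.1,0,0,0,0.4],
    [0,0,0.1,0,0,0,0.4],
  ],
)

```text
clock: 30.82
position: [452.3, 280.5, 32.0]
ee_rot: [-0.0, 1.0, -0.028, 0.0]
wrist_force: [-0.5, 0.1, 2.2]
width: 54.8
grasp_force: 42.7
```

servo_tool(
  plan=[
    [0,0,0.05,0,0,0,0.4],
    [0,0,0.05,0,0,0,0.4],
    [0,0,0.05,0,0,0,0.4],
  ],
)

```text
clock: 31.07
position: [452.3, 280.5, 32.0]
ee_rot: [-0.0, 1.0, -0.028, 0.0]
wrist_force: [-2.9, -1.3, 8.0]
width: 54.7
grasp_force: 43.3
```

servo_tool(
  plan=[
    [0,0,-0.1,0,0,0,0.8],
    [0,0,-0.1,0,0,0,0.8],
    [0,0,-0.1,0,0,0,0.8],
    [0,0,-0.1,0,0,0,0.8],
    [0,0,-0.6,0,0,0,0.8],
  ],
)

```text
clock: 31.48
position: [451.3, 279.9, 36.2]
ee_rot: [0.0, 1.0, -0.028, -0.001]
wrist_force: [-0.2, 0.4, 0.1]
width: 68.3
grasp_force: 0.0
```

servo_tool(
  plan=[
    [0,0,-2,0,0,0,0.8],
    [0,0,-5,0,0,0,0.8],
    [0,0,-9,0,0,0,0.8],
    [0,0,-13,0,0,0,0.8],
    [0,0,-15,0,0,0,0.8],
  ],
)

```text
clock: 31.9
position: [453.9, 281.3, 193.2]
ee_rot: [-0.002, 1.0, -0.028, 0.003]
wrist_force: [1.7, -0.3, 0.6]
width: 68.2
grasp_force: 0.0
```

servo_tool(
  plan=[
    [0,3,0,0,0,0,0.8],
    [0,7,0,0,0,0,0.8],
    [-0.5,11,0,0,0,0,0.8],
    [-1,15,0,0,0,0,0.8],
    [-2,19,0,0,0,0,0.8],
  ],
)

```text
clock: 32.32
position: [421.4, 90.3, 187.7]
ee_rot: [0.0, 1.0, -0.028, 0.001]
wrist_force: [0.2, -0.5, 0.4]
width: 68.4
grasp_force: 0.0
```

servo_tool(
  plan=[
    [-0.5,4,0,0,0,0,0.8],
    [-1,8,0,0,0,0,0.8],
    [-1,10,0,0,0,0,0.8],
    [-1,10,0,0,0,0,0.8],
    [-1,10,0,0,0,0,0.8],
  ],
)

```text
clock: 32.73
position: [406.0, -8.5, 187.7]
ee_rot: [-0.0, 1.0, -0.029, 0.0]
wrist_force: [-1.1, 0.5, 0.3]
width: 68.1
grasp_force: 0.0
```

Run:
```python
from h import *
f=grab("top"); im=f["image"]; save("top2.png",cv2.resize(im,(800,600),interpolation=cv2.INTER_CUBIC))
V,U=np.mgrid[:384,:512]; P=world(f,U,V)
T={"fit":((510.8,-331.3),-5.2),"fin":((492.7,324.8),-3.2)}
def loc(t,q):
    c,a=T[t]; a=np.radians(a); R=np.array([[np.cos(a),np.sin(a)],[-np.sin(a),np.cos(a)]]); return (q-np.array(c))@R.T
def seg(n,t,cx,cy,r,zlo):
    L=loc(t,P[...,:2]); m=(np.abs(L[...,0]-cx)<r[0])&(np.abs(L[...,1]-cy)<r[1])&(P[...,2]>zlo)&(P[...,2]<60)
    k=L[m]; rc=cv2.minAreaRect(k.astype(np.float32)); print(n,len(k),"ztop",np.round(np.percentile(P[m][:,2],[20,50,80]),1),np.round(k.mean(0),1),np.round(rc[0],1),np.round(rc[1],1),round(rc[2],1))
seg("tub","fit",-85,-46,(42,42),22); seg("board","fit",0,-46,(42,42),14); seg("band","fit",88,-46,(42,42),28)
seg("hammer","fit",0,52,(130,38),14);seg("head","fit",95,52,(15,38),14)
seg("lid","fin",-40,-47,(55,45),17); seg("cork","fin",-40,47,(58,40),25); seg("box","fin",80,0,(40,50),28)
m=(np.hypot(P[...,0]-436,P[...,1]-117)<48)&(P[...,2]>10)&(P[...,2]<75); k=P[m][:,:2]; print("clamped",k.mean(0),cv2.minAreaRect(k.astype(np.float32)))
```

```text
tub 358 ztop [35.1 37.1 38.9] [-83.9 -45.6] [-84.2 -46. ] [54.  53.6] 49.3
board 276 ztop [17.2 19.3 21.1] [  0.4 -47.4] [ -9.7 -41.4] [78.3 68.7] 20.0
band 188 ztop [35.2 42.2 45.4] [ 88.2 -47. ] [ 88.1 -46.4] [58.6 60.4] 43.1
hammer 729 ztop [21.5 24.2 26.7] [ 3.  52.5] [-0.7 49.4] [250.3  69.4] 1.3
head 150 ztop [22.7 25.9 28.1] [93.  53.5] [93.9 52.5] [25.9 51.5] 3.0
lid 567 ztop [24.6 26.6 28.4] [-40.  -48.2] [-40.3 -47.8] [81.4 56.8] 2.3
cork 668 ztop [38.  40.  41.9] [-39.9  44.6] [-40.4  46.8] [50.8 90.4] 89.9
box 177 ztop [36.9 44.8 47.2] [81.8  6.6] [82.1  5.5] [76.4 49. ] 85.1
clamped [443.09404602 124.63009027] ((437.9310607910156, 121.8169937133789), (52.12378692626953, 59.47324752807617), 55.74884796142578)
```

View pics/top2.png

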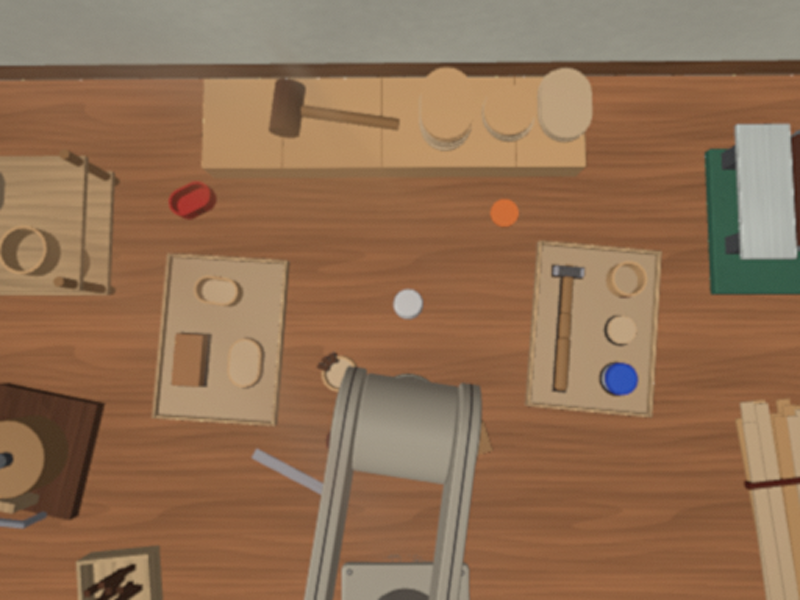

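The final view shows all five parts on their outlines: hammer head at (568,271), board (621,330), tub (620,379), cork (191,360) and lid (245,363). They measure within 3 mm of target. The clamped box at (336,371), the band and the oval box have not moved; part of the clamped box is hidden by the arm here. Handing in.

```bash
python3 -c "
from h import *
print(bot.sign_off())"
```

```text
the job is handed in; nothing more can be done
None
```

I handed in the job at about 33 s: all five parts lie on their outlines within about 3 mm, the hammer's head is at the +x end, and the band, oval box and clamped box were left standing; the hand-in gave no verdict.

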